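# Set the shop's round table clock to ten past ten

### The job

The clocks on this jewellery counter are shown at ten past ten, but the round brass table clock is some minutes slow. Pull its crown (the knob on top of the case) out until it clicks, turn it until the clock shows ten past ten, then push the crown fully home again without disturbing the time. Leave the other clock and the display around it where they stand.

Things in the scene. Friction and masses are not known exactly. Their poses are not given: they have to be found in the camera images.
- clock: Round brass table clock: drum 140 mm across, 37 thick, on a heavy stone plinth (130 x 140 x 22 mm, never moves). Origin on the counter under the drum's centre; +x: the way the dial faces, level; z up. The drum leans back 32 degrees, away from +x; its centre is 88 mm up. From its top (70 mm from the centre) a neck carries the crown, so the crown's axis leans 32 degrees from vertical, to -x.
- crown_mid (a point): In the crown, a fluted round brass knob 28 mm across, 22 high, on the clock's neck. z points out along its axis (the way it is pulled). Moves out with the crown, does not turn with it. Crown's underside 10 mm below this point, outer end 12 mm above. Home: 102 mm from the drum's centre, 32 from its rim; in between only the neck, 16 mm across (23 mm for the 3 mm next to the drum).
- crown_pull (a joint): How far the crown is pulled out, m: 0 home, 0.009 fully out. It clicks over a spring catch midway (about 5 N either way) and stays home or out when let go. Out (from 6 mm on) it drives the hands, which may jump up to 1.5 minutes as it takes hold; home, it turns idly and the hands stand.
- minute_hand (a joint): Round clock's minute hand, rad: 0 at twelve (10:00), positive clockwise on the dial; 0.1047 a minute, so 10:10 is 1.047. Starts 7 to 20 minutes short of that; stays where set. Crown out: turning the crown clockwise, seen from its outer end, moves the hand forward by the same angle (torque about 0.015 N m). The crown may be let go and taken again; it stays out.
- hour_hand (a joint): Angle of the round clock's short hand, rad, geared to the minute hand (a twelfth of its angle); 0 points to ten on the dial.
- square_clock: The other clock, already right: a dark wooden block 50 x 110 x 112 mm high with a round dial, no crown. Loose, to be left alone. Origin under its centre, +x the way its dial faces.
- elephant: Carved wooden elephant, about 100 x 40 x 71 mm high, standing between the clocks' places. Loose, to be left alone. Origin under its centre.
- card: Greeting card, 105 mm wide and 125 mm high, in a clear foot 50 x 70 mm. Loose, to be left alone. Origin under the foot's centre.
- earring_stand: Clear T-shaped stand with earrings, foot 55 x 75 mm, bar 150 mm wide along its y, 158 mm high. Loose, to be left alone. Origin under its centre.
- ring_cone: Wooden cone with rings on it, foot 56 mm across, 82 mm high. Loose, to be left alone. Origin under its centre.
- bowl: Wooden bowl of chains, 132 mm across, 50 mm high. Loose, to be left alone. Origin under its centre.
- bangle_plain: Thin brass bangle lying flat, 70 mm across, 8 mm high. Loose, to be left alone. Origin under its centre.
- bangle_wide: Wide brass bangle lying flat, 68 mm across, 22 mm high. Loose, to be left alone. Origin under its centre.
Mind the look-alikes: they are no part of the job. Of the things that look like the clock, the larger one is meant.

How it is judged:
On the way, in this order (a step that is already met when the one before it is completed fails the run):
1. the crown is pulled out, past its click (over 6 mm) (value of joint crown_pull above 0.006 m), for 0.2 s.
2. with the crown still out, the clock is brought to ten past ten (within 1.5 minutes) (value of joint minute_hand between 0.89 and 1.204 rad and value of joint crown_pull above 0.006 m), for 0.2 s.
At the end, for the whole second after the job is handed in: The round clock shows ten past ten: minute hand within 1.5 minutes (0.157 rad) of the ten-minute mark (1.047 rad) and standing still, and its crown is fully home (out by less than 1.5 mm) (value of joint minute_hand between 0.89 and 1.204 rad and value of joint crown_pull below 0.0015 m and velocity of joint minute_hand between -0.05 and 0.05 rad/s); the robot touches nothing.
It fails at once if the square clock: pushed more than 20 mm from its place, or tipped over (distance of square_clock from where it was at the start of the episode above 0.02 m or angle between square_clock's own z axis and vertical above 0.4 rad).
It fails at once if the elephant or the card: pushed more than 20 mm from its place, or tipped over (distance of any of elephant, card from where it was at the start of the episode above 0.02 m or angle between any of elephant, card's own z axis and vertical above 0.4 rad).
It fails at once if the earring stand or the ring cone: pushed more than 20 mm from its place, or tipped over (distance of any of earring_stand, ring_cone from where it was at the start of the episode above 0.02 m or angle between any of earring_stand, ring_cone's own z axis and vertical above 0.4 rad).
It fails at once if the bowl or a bangle: pushed more than 20 mm from its place, or tipped over (distance of any of bowl, bangle_plain, bangle_wide from where it was at the start of the episode above 0.02 m or angle between any of bowl, bangle_plain, bangle_wide's own z axis and vertical above 0.4 rad).
It also fails if it takes over 48 s, if anything falls off the work surface, if the arm or the gripper's body presses on something with over 40 N, if the wrist force passes 120 N, or if a joint passes its speed limit or range.

### The arm

A 6-joint arm with a two-finger parallel gripper is mounted at the origin on the work surface. World frame = base frame: x ahead of the robot, y to its left, z up, the work surface at z = 0. Lengths are in m, angles in rad, forces in N, time in s.
With the tool pointing down it reaches from about 0.3 to 0.875 m from the base axis. Payload 6.4 kg.
Tool frame: the origin (TCP) lies midway between the tips of the shut fingers; the grasp point (between the pads) lies 19 mm behind it; z points along the fingers, y is the line along which they close (so a half turn about z gives the same grasp; the last joint's range is limited). The gripper opens to 85 mm and grips with 20 to 120 N. Pads are 22 mm wide; open, the fingers measure 114 mm over their backs; the gripper's body (76 mm by 85 mm) begins 54 mm behind the grasp point. The pads swing forward as they close: fully open they stand 13 mm farther back than shut.
Start: joints at [0.996, 0.181, 1.607, -0, 1.354, -0.206], TCP at [0.207, 0.536, 0.231] pointing down, gripper open.
Joint ranges: [-2.99, 2.99], [-0.89, 2.07], [0.3, 2.58], [-1.14, 4.28], [0, 2.63], [-3.12, 3.12]. Speed limits (rad/s): [2.57, 2.57, 3.01, 3.14, 3.14, 3.14].

### API

Orientations are given as a unit quaternion [w, x, y, z].
In Python, from bench import ctrl gives the robot as it stands.
- The arm moves only by the tool send_rows, never from a script. Its argument "motion" is a list of rows, each a list of 7 numbers: the turn, a rotation vector about the tool's x, y, z in degrees, then the shift along the tool's x, y, z in mm, then the closure, from -1 (fully open) to 1 (shut). In form: [[rx, ry, rz, tx, ty, tz, grip], ...]. A call has exactly 10 rows; each row shifts and turns the commanded pose from where the row before left it, along the tool's axes as they then stand; what a row does not reach is not made up. A row lasts 1/10 s, in which the tool goes at most 50 mm and 8.59 degrees, less where a joint would pass 70% of its speed; a pose out of reach is approached as far as the arm can. A call is refused whole if a number of a shift passes 50 or a number of a turn 8.59, either way. A call with a gripper value outside its range is refused whole. The fingers move at their own pace and stop on an object; the grip force is fixed at half the most. Time passes only in rows, so rows that do not move let the fingers close, or fill a call up. It gives the time, the measured TCP pose, the force, the opening and the grip force at its end, in the units of the state.
- ctrl.get_obs(): the state, without advancing time (a new reading comes with each control period).
- ctrl.camera(name): name is "side" or "top" or "wrist"; returns a dict with "color" (400x640x3 uint8, red, green, blue), "z_map" (400x640 float32, m along the optical axis (not along the pixel's ray), 0 where there is no reading), "mtx" (3x3 intrinsics, pixels), "k1" (the pictures are not rectified: a ray, as slopes to the right and down, at radius r is drawn at 1 + k1 r^2 times it, then the intrinsics apply), "extrinsics" (4x4, takes a point from camera to world coordinates); the wrist camera has in their place "hand_eye" (4x4, takes a point from camera to tool coordinates, whose origin is the TCP and whose axes are the flange's). Camera axes: x right, y down, z forward; pixel columns grow to the right and rows downward; lengths in m; the calibration is good to about 2 mm. A picture is of the moment at which its call begins: read the wrist's pose just before it.
- ctrl.hand_in(): hands the job in; it is judged then, once.
The state is a dict: "time_s": time; "q": joint angles; "dq": joint speeds; "joint_efforts": joint torques, N m; "eef_pos": TCP position; "eef_rot": TCP orientation; "wrist_force": force on the tool from outside, world axes, zero at the start; "torque": the same for the moment, N m; "opening": opening from 0.0 (shut) to 1.0 (fully open); "grasp_force": force on a finger pad.
Only numpy, scipy, OpenCV 4.12 (cv2) and the standard library are available. Lean on these libraries where they do the work, as an engineer would, in place of code of your own. Each camera call takes 0.05 s, during which the arm holds its last target. There are 200 camera calls.

## Working session

There is one attempt and no reset: what is moved stays moved. The work goes in short steps, Python scripts to look and compute and a tool call to move; the robot and the scene stay as the last step left them, time stands still between calls to the robot, and variables do not carry over. Pictures are saved under pics/ and viewed, at most 10 in all, crops included, and the job is handed in when it is done.

Besides the shell and the picture viewer there is one more tool, called after ">>>" as name([rows], argument=value, ...), one row to a line, values as JSON. send_rows: Moves the arm, as the interface text tells. Its arguments: {"type":"object","properties":{"motion":{"type":"array","items":{"type":"array","items":{"type":"number"}}}},"required":["motion"]}

```bash
mkdir -p pics; ls; python3 - <<'E'
from bench import ctrl
import cv2,numpy as np
o=ctrl.get_obs();print(o)
for n in ["side","top","wrist"]:
    c=ctrl.camera(n);np.savez(f"pics/{n}0.npz",**c)
    cv2.imwrite(f"pics/{n}0.png",c["color"][:,:,::-1])
    print(n,c["mtx"].tolist(),c["k1"],np.round(c.get("extrinsics",c.get("hand_eye")),4).tolist())
E
```

```text
pics
{'time_s': 0.0, 'q': array([ 9.95685170e-01,  1.81545450e-01,  1.60794065e+00, -1.68643307e-05,
        1.35379277e+00, -2.06274872e-01]), 'dq': array([ 3.24118521e-04, -7.81324875e-04, -5.78333059e-04,  1.43687543e-04,
       -6.16169564e-05, -1.05666030e-03]), 'joint_efforts': array([ 8.36137897e-04, -4.44853091e+01, -3.51345563e+01, -1.67261069e-04,
        8.90046969e-03, -1.83922744e-06]), 'eef_pos': array([0.20699228, 0.53589543, 0.23041421]), 'eef_rot': array([-3.13468089e-04,  1.83372717e-01,  9.83043100e-01, -7.82712064e-04]), 'wrist_force': array([0.10339175, 0.32068472, 0.64885214]), 'torque': array([-0.03253049, -0.04166744, -0.04095975]), 'grasp_force': 0.0, 'opening': 0.9982366491039785}
side [[407.02548328156706, 0.0, 324.07653341095636], [0.0, 407.02548328156706, 204.87941916530713], [0.0, 0.0, 1.0]] 0.031021726866592447 [[0.9321, -0.2183, 0.2889, 0.2478], [-0.3621, -0.5581, 0.7466, -0.6796], [-0.0018, -0.8006, -0.5992, 0.7085], [0.0, 0.0, 0.0, 1.0]]
top [[402.7865394879484, 0.0, 321.03525053553443], [0.0, 402.7865394879484, 201.31721523624276], [0.0, 0.0, 1.0]] -0.057468896514483135 [[0.0295, -0.9968, 0.0737, 0.4731], [-0.9994, -0.0306, -0.0137, 0.043], [0.0159, -0.0732, -0.9972, 1.1721], [0.0, 0.0, 0.0, 1.0]]
wrist [[306.78801936386566, 0.0, 320.0352722853187], [0.0, 306.78801936386566, 193.8155598028297], [0.0, 0.0, 1.0]] -0.04926576819464022 [[0.0002, -0.9548, -0.2972, 0.0766], [1.0, 0.0003, -0.0002, 0.0003], [0.0002, -0.2972, 0.9548, -0.1437], [0.0, 0.0, 0.0, 1.0]]
```

View pics/side0.png

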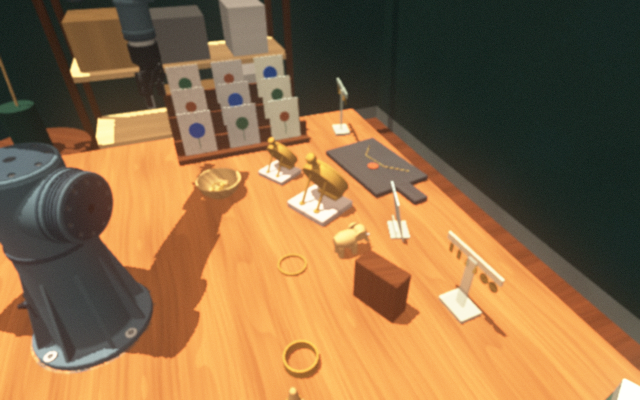

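View pics/top0.png

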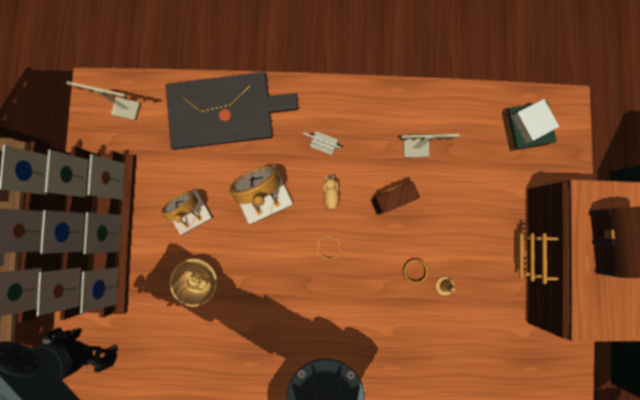

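```bash
python3 - <<'E'
import cv2,numpy as np
a=cv2.imread("pics/top0.png")[150:230,215:310];b=cv2.imread("pics/side0.png")[145:230,275:370]
f=lambda i:cv2.resize(i,(600,500),interpolation=cv2.INTER_CUBIC)
cv2.imwrite("pics/crop0.png",cv2.resize(np.hstack([f(a),f(b)]),(800,333)))
c=np.load("pics/top0.npz");K=c["mtx"];k1=c["k1"];T=c["extrinsics"];z=c["z_map"]
v,u=np.mgrid[160:225:3,228:296:3]
d=np.array([np.array(cv2.undistortPoints(np.float32([[x,y]]),K,np.array([k1,0,0,0.]))).ravel() for x,y in zip(u.ravel(),v.ravel())])
zz=z[v,u].ravel();P=np.c_[d*zz[:,None],zz]@T[:3,:3].T+T[:3,3]
print((P[:,2].reshape(v.shape)*1000).round().astype(int))
for p in [(228,160),(293,223)]:
  i=((u.ravel()==p[0])&(v.ravel()==p[1]));print(p,P[i])
E
```

```text
[[   1    0    2   -3    3    1   -4   -1   -2   -3   -4   -4    4    2
    -1   -4    2   -3   -3   -4    1   -2   -1]
 [  -3   -2    1    2   -1    1   -6   -4   -1   -1    2   -1   -3    1
    -2    2   -3    0   -2   -3    1   -1   -3]
 [  -2    2   -1   -1    2   -2    0   -2   -2    3    0   -2   58   63
    73   17    0   -1   -2   -4   -4 1172   -1]
 [   0    1   -4   -4   -3   -3    2   -1    0   49   48   56   63   73
    80  102   95   -3   -2    1    1    0   -2]
 [   1   -5    0   -6    1    1   42   46   51   57   67   70   79   90
    97  115  107    0   -7   -2   -2   -2   -2]
 [   1    1   -2   -2    0   48   50   59   61   73   85   89   98  106
   114 1172  117   20    1    1   -2    0    0]
 [  -3    0   -2   56   57   54   71   78   97   98  101  111  115  124
   136  133  119  100   -5   -4   -3   -2   -3]
 [  -1   -2   64   68   68   77   84   95  112  106  117  125  139  144
   140  124  117  103   22   -2   -3   -4   -1]
 [   4   72   74   76   89   94  102  109  126  126  133  149  147  143
   139  129  119  106   24    0   -2    4    1]
 [  -2   91   90   9
[... 914 characters left out ...]
  18   15   -4   -3   -2]
 [  -3   -1    0   -3    3   21   19   23   17   20   33   25   21   24
    22   16   20   11   -2    2   -3    0   -5]
 [   1 1172    2   -4    0    0   21   23   20   22   25   23   18   23
    21   -1   -3    0    0   -1   -3    3    3]
 [  -1    1   -1    0    3   -1   19   17   23   20   22   20   18   -1
     0   -2   -6   -1    2   -2   -3   -1   -2]
 [   1    1    0   -2   -4   -7   -1   18   23   23   21   -1   -5    3
    -1   -3    0   -1   -2   -5   -2    0   -1]
 [   2    0    1   -3   -4    1    2   18   17    3   -2   -2   -1   -1
    -2   -1   -3    1   -2   -2   -2   -1   -4]]
(228, 160) [[6.72935535e-01 3.03917823e-01 5.57820323e-04]]
(293, 223) []
```

View pics/crop0.png

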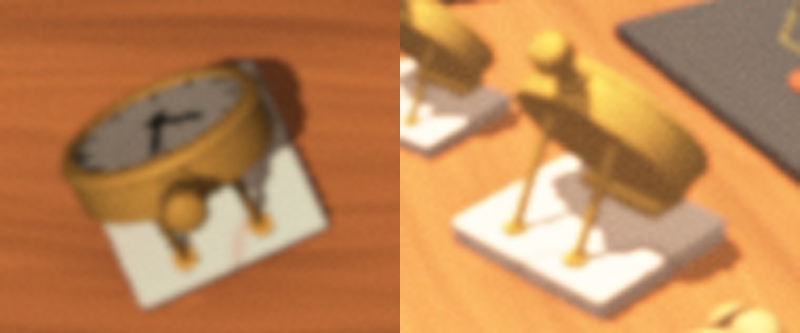

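View pics/wrist0.png

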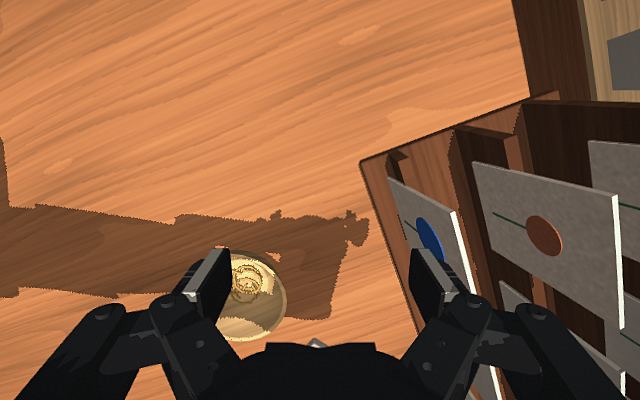

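```bash
cat > h.py <<'E'
import cv2,numpy as np
from scipy.spatial.transform import Rotation as R
def cloud(c,T):
    v,u=np.mgrid[0:400,0:640]
    d=cv2.undistortPoints(np.float32(np.c_[u.ravel(),v.ravel()])[:,None],c["mtx"],np.array([float(c["k1"]),0,0,0]))[:,0]
    z=c["z_map"].ravel();P=np.c_[d*z[:,None],z]@T[:3,:3].T+T[:3,3];P[z==0]=np.nan
    return P.reshape(400,640,3)
def tcp(o):
    T=np.eye(4);q=o["eef_rot"];T[:3,:3]=R.from_quat([q[1],q[2],q[3],q[0]]).as_matrix();T[:3,3]=o["eef_pos"];return T
def proj(c,T,P):
    p=(np.atleast_2d(P)-T[:3,3])@T[:3,:3];return cv2.projectPoints(p,np.zeros(3),np.zeros(3),c["mtx"],np.array([float(c["k1"]),0,0,0]))[0][:,0]
E
python3 - <<'E'
from h import *
c=np.load("pics/top0.npz");P=cloud(c,c["extrinsics"])
hsv=cv2.cvtColor(c["color"],cv2.COLOR_RGB2HSV)
roi=np.zeros((400,640),bool);roi[150:230,220:300]=1
dial=roi&(hsv[...,1]<70)&(P[...,2]>.05)&(P[...,2]<.16)
dial=cv2.erode(dial.astype(np.uint8),np.ones((3,3)))>0
D=P[dial];D=D[~np.isnan(D).any(1)]
for _ in range(4):
    m=D.mean(0);n=np.linalg.svd(D-m,full_matrices=False)[2][2];n*=np.sign(n[2]);r=(D-m)@n;D=D[abs(r)<.006]
print(len(D),"n",n,"elev",np.degrees(np.arcsin(n[2])),"yaw",np.degrees(np.arctan2(n[1],n[0])),m)
yaw=np.arctan2(n[1],n[0])
# plinth
w=roi&(abs(P[...,2]-.021)<.009);r=cv2.findContours(w.astype(np.uint8),cv2.RETR_EXTERNAL,cv2.CHAIN_APPROX_NONE)[0]
r=max(r,key=cv2.contourArea)[:,0];W=P[r[:,1],r[:,0],:2].astype(np.float32);W=W[~np.isnan(W).any(1)];rc=cv2.minAreaRect(W);print("plinth",rc)
for n_ in ["top","side"]:
    c=np.load(f"pics/{n_}0.npz");P=cloud(c,c["extrinsics"])
    s=(P[...,2]>.163)&(P[...,2]<.2)&(abs(P[...,0]-m[0])<.12)&(abs(P[...,1]-m[1])<.12)
    v,u=np.nonzero(s);print(n_,len(u),u.mean(),v.mean(),P[s].mean(0),P[s].min(0),P[s].max(0))
E
```

```text
175 n [0.7667204  0.38120912 0.51654568] elev 31.100826330097917 yaw 26.436309243126455 [0.60725155 0.21881498 0.08873807]
plinth ((0.573859691619873, 0.1980794370174408), (0.12903019785881042, 0.14060913026332855), 26.752593994140625)
top 120 258.68333333333334 199.68333333333334 [0.54558087 0.1831886  0.18145295] [0.53021129 0.17006487 0.17016314] [0.56065734 0.19864604 0.18989849]
side 108 311.1666666666667 157.75 [0.54543961 0.18078961 0.17880753] [0.53229515 0.17066209 0.16400369] [0.5636548  0.19860385 0.18902206]
```

```bash
cat >> h.py <<'E'
psi=np.radians(26.6)
cp,sp=np.cos(psi),np.sin(psi);s32,c32=np.sin(np.radians(32)),np.cos(np.radians(32))
a=np.array([-s32*cp,-s32*sp,c32]);n=np.array([c32*cp,c32*sp,s32])
mid=np.array([.543,.183,.1745])
def target(out,rz=0,mid=mid):
    "tool on the crown's axis, TCP out m beyond crown mid; rz from tool x=-n"
    z=-a;x=-n;M=np.c_[x,np.cross(z,x),z]@R.from_rotvec([0,0,np.radians(rz)]).as_matrix()
    T=np.eye(4);T[:3,:3]=M;T[:3,3]=mid+out*a;return T
def plan(T0,T1,N):
    rv=R.from_matrix(T0[:3,:3].T@T1[:3,:3]).as_rotvec()
    print("total rot",np.degrees(rv).round(1),"dist",np.round(1000*T0[:3,:3].T@(T1[:3,3]-T0[:3,3]),1))
    d=(T1[:3,3]-T0[:3,3])/N
    for i in range(N):
        M=T0[:3,:3]@R.from_rotvec(rv*i/N).as_matrix()
        print((np.r_[np.degrees(rv)/N,1000*M.T@d]).round(1).tolist())
E
python3 - <<'E'
from h import *
from bench import ctrl
plan(tcp(ctrl.get_obs()),target(.09),20)
E
```

```text
total rot [-13.4 -30.2 -46.4] dist [-408.5 -243.4  -20.1]
[-0.7, -1.5, -2.3, -20.4, -12.2, -1.0]
[-0.7, -1.5, -2.3, -19.9, -13.0, -0.6]
[-0.7, -1.5, -2.3, -19.4, -13.8, -0.3]
[-0.7, -1.5, -2.3, -18.8, -14.5, 0.1]
[-0.7, -1.5, -2.3, -18.2, -15.3, 0.4]
[-0.7, -1.5, -2.3, -17.6, -16.0, 0.7]
[-0.7, -1.5, -2.3, -16.9, -16.7, 0.9]
[-0.7, -1.5, -2.3, -16.2, -17.4, 1.2]
[-0.7, -1.5, -2.3, -15.4, -18.1, 1.4]
[-0.7, -1.5, -2.3, -14.6, -18.7, 1.6]
[-0.7, -1.5, -2.3, -13.8, -19.3, 1.7]
[-0.7, -1.5, -2.3, -13.0, -19.9, 1.8]
[-0.7, -1.5, -2.3, -12.1, -20.4, 1.9]
[-0.7, -1.5, -2.3, -11.2, -20.9, 2.0]
[-0.7, -1.5, -2.3, -10.3, -21.4, 2.0]
[-0.7, -1.5, -2.3, -9.4, -21.8, 2.1]
[-0.7, -1.5, -2.3, -8.4, -22.2, 2.0]
[-0.7, -1.5, -2.3, -7.5, -22.5, 2.0]
[-0.7, -1.5, -2.3, -6.5, -22.8, 1.9]
[-0.7, -1.5, -2.3, -5.5, -23.1, 1.8]
```

>>> send_rows([
  [-0.7, -1.5, -2.3, -20, -12, -1, -1],
  [-0.7, -1.5, -2.3, -20, -13, -1, -1],
  [-0.7, -1.5, -2.3, -19, -14, 0, -1],
  [-0.7, -1.5, -2.3, -19, -15, 0, -1],
  [-0.7, -1.5, -2.3, -18, -15, 0, -1],
  [-0.7, -1.5, -2.3, -18, -16, 1, -1],
  [-0.7, -1.5, -2.3, -17, -17, 1, -1],
  [-0.7, -1.5, -2.3, -16, -17, 1, -1],
  [-0.7, -1.5, -2.3, -15, -18, 1, -1],
  [-0.7, -1.5, -2.3, -15, -19, 2, -1],
])

```text
time_s: 1.15
eef_pos: [0.3534, 0.3481, 0.2411]
eef_rot: [0.139, -0.019, 0.989, 0.036]
wrist_force: [-0.1, -0.1, 0.4]
opening: 0.999
grasp_force: 0.0
```

>>> send_rows([
  [-0.7, -1.5, -2.3, -14, -19, 2, -1],
  [-0.7, -1.5, -2.3, -13, -20, 2, -1],
  [-0.7, -1.5, -2.3, -12, -20, 2, -1],
  [-0.7, -1.5, -2.3, -11, -21, 2, -1],
  [-0.7, -1.5, -2.3, -10, -21, 2, -1],
  [-0.7, -1.5, -2.3, -9, -22, 2, -1],
  [-0.7, -1.5, -2.3, -8, -22, 2, -1],
  [-0.7, -1.5, -2.3, -7, -22, 2, -1],
  [-0.7, -1.5, -2.3, -6, -23, 2, -1],
  [-0.7, -1.5, -2.3, -5, -23, 2, -1],
])

```text
time_s: 2.15
eef_pos: [0.497, 0.1607, 0.2475]
eef_rot: [0.269, -0.218, 0.935, 0.069]
wrist_force: [-0.2, 0.4, -0.5]
opening: 1.003
grasp_force: 0.0
```

```bash
python3 - <<'E'
from h import *
from bench import ctrl
o=ctrl.get_obs();T0=tcp(o);print(o["time_s"],o["q"].round(2),T0[:3,3].round(3));plan(T0,target(.09),1)
c=ctrl.camera("wrist");np.savez("pics/w1.npz",T=T0,**c)
T=T0@c["hand_eye"];I=c["color"][:,:,::-1].copy()
P=cloud(c,T);e=P-mid;ax=e@a
s=(np.linalg.norm(e,axis=2)<.03)&(ax>-.012)
print("crown pts",s.sum(),P[s].mean(0),"axial pct",np.percentile(ax[s],[1,50,99]),"n",np.percentile(e[s]@n,[1,50,99]),"y",np.percentile(e[s]@np.cross(a,n),[1,50,99]))
t=s&(ax>np.percentile(ax[s],95)-.003); print("end",P[t].mean(0),((P[t].mean(0)-mid)@np.c_[n,np.cross(a,n),a]).round(4))
for k in(-.01,.012):cv2.circle(I,tuple(proj(c,T,mid+k*a)[0].astype(int)),3,(255,0,255),1)
cv2.imwrite("pics/w1.png",I)
cv2.imwrite("pics/t1.png",ctrl.camera("top")["color"][:,:,::-1])
E
```

```text
2.15 [-0.1  -0.33  2.15  0.39  0.87 -2.32] [0.497 0.161 0.248]
total rot [ 0.5  0.3 -0.5] dist [-4.6 -0.6 -1. ]
[0.5, 0.3, -0.5, -4.6, -0.6, -1.0]
crown pts 1081 [0.54004289 0.18387379 0.18077639] axial pct [-0.00883427  0.00813228  0.01082117] n [-0.00979769  0.00071196  0.01706709] y [-0.01133044  0.00203021  0.01543085]
end [0.54034752 0.18407011 0.18403288] [0.0034 0.0021 0.0091]
```

View pics/w1.png

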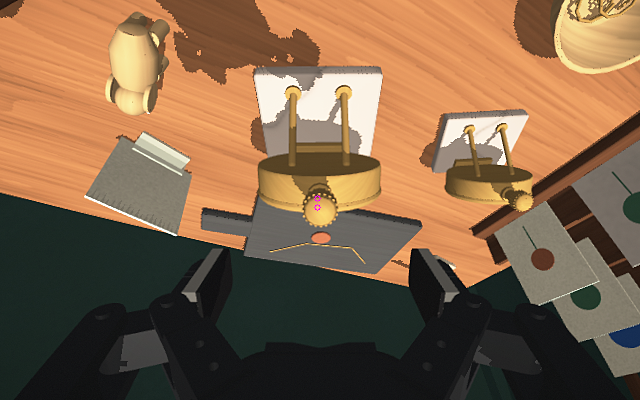

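```bash
sed -i 's/^mid=.*/mid=np.array([.5461,.1869,.1740])/' h.py; python3 - <<'E'
from h import *
from bench import ctrl
T0=tcp(ctrl.get_obs());plan(T0,target(-.017),10)
t0=cv2.imread("pics/top0.png")[155:215,225:285];t1=cv2.imread("pics/t1.png")[155:215,225:285]
cv2.imwrite("pics/c1.png",cv2.resize(np.hstack([t0,t1]),(800,400),interpolation=cv2.INTER_CUBIC))
E
```

```text
total rot [ 0.4  0.2 -0.7] dist [ -8.    2.6 108.6]
[0.0, 0.0, -0.1, -0.8, 0.3, 10.9]
[0.0, 0.0, -0.1, -0.8, 0.3, 10.9]
[0.0, 0.0, -0.1, -0.8, 0.3, 10.9]
[0.0, 0.0, -0.1, -0.8, 0.3, 10.9]
[0.0, 0.0, -0.1, -0.8, 0.3, 10.9]
[0.0, 0.0, -0.1, -0.8, 0.3, 10.9]
[0.0, 0.0, -0.1, -0.8, 0.3, 10.9]
[0.0, 0.0, -0.1, -0.8, 0.3, 10.9]
[0.0, 0.0, -0.1, -0.8, 0.3, 10.9]
[0.0, 0.0, -0.1, -0.8, 0.3, 10.9]
```

View pics/c1.png

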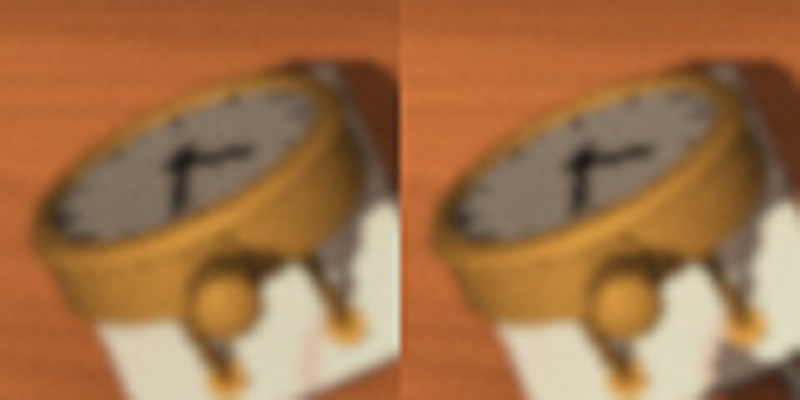

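>>> send_rows([
  [0, 0, 0, -2, 1, 10, -1],
  [0, 0, 0, -2, 1, 10, -1],
  [0, 0, 0, -2, 0.6, 10, -1],
  [0, 0, 0, -2, 0, 10, -1],
  [0, 0, 0, 0, 0, 11, -1],
  [0, 0, 0, 0, 0, 11, -1],
  [0, 0, 0, 0, 0, 11, -1],
  [0, 0, 0, 0, 0, 11, -1],
  [0, 0, 0, 0, 0, 12, -1],
  [0, 0, 0, 0, 0, 12.6, -1],
])

```text
time_s: 3.25
eef_pos: [0.5528, 0.1947, 0.1585]
eef_rot: [0.268, -0.218, 0.936, 0.069]
wrist_force: [0.0, -0.1, 0.4]
opening: 1.0
grasp_force: 0.0
```

```bash
cat >> h.py <<'E'
ctr=mid-.102*a
def dialpt(c,uv):
    "pixel -> (right, up) mm and angle from twelve, clockwise seen from the front"
    T=c["extrinsics"];d=cv2.undistortPoints(np.float32(uv).reshape(-1,1,2),c["mtx"],np.array([float(c["k1"]),0,0,0]))[:,0]
    d=np.c_[d,np.ones(len(d))]@T[:3,:3].T;o=T[:3,3];p0=ctr+.0185*n
    P=o+d*(((p0-o)@n)/(d@n))[:,None]-p0
    return np.c_[P@np.cross(a,n),P@a]*1000
def rect(c,s=4,h=75):
    "dial rectified to its plane, s px per mm, from a fixed camera"
    g=np.arange(-h,h,1/s);X,Y=np.meshgrid(g,-g);r=np.cross(a,n)
    Q=(ctr+.0185*n)+(X[...,None]*r+Y[...,None]*a)/1000
    uv=proj(c,c["extrinsics"],Q.reshape(-1,3)).reshape(*X.shape,2).astype(np.float32)
    return cv2.remap(c["color"],uv,None,cv2.INTER_CUBIC)
E
python3 - <<'E'
from h import *
from bench import ctrl
o=ctrl.get_obs();T0=tcp(o);print(o["time_s"],o["wrist_force"]);plan(T0,target(-.017),1)
c=np.load("pics/top0.npz")
q=dialpt(c,[(252.3,179),(251.5,186.8),(262.5,177.8)]);print(q)
for k in(1,2):
    e=q[k]-q[0];print(np.hypot(*e),np.degrees(np.arctan2(e[0],e[1])))
cv2.imwrite("pics/r0.png",rect(c)[:,:,::-1])
E
```

```text
3.25 [ 0.04586646 -0.12968699  0.43068962]
total rot [ 0.5  0.1 -0.5] dist [-0.2 -3.9 -1.2]
[0.5, 0.1, -0.5, -0.2, -3.9, -1.2]
[[ -3.08665801   8.09428206]
 [  3.56986637  54.82572554]
 [-30.29375662  30.35949027]]
47.20314741862879 8.106795716245973
35.15630400527619 -50.70446953271188
```

View pics/r0.png

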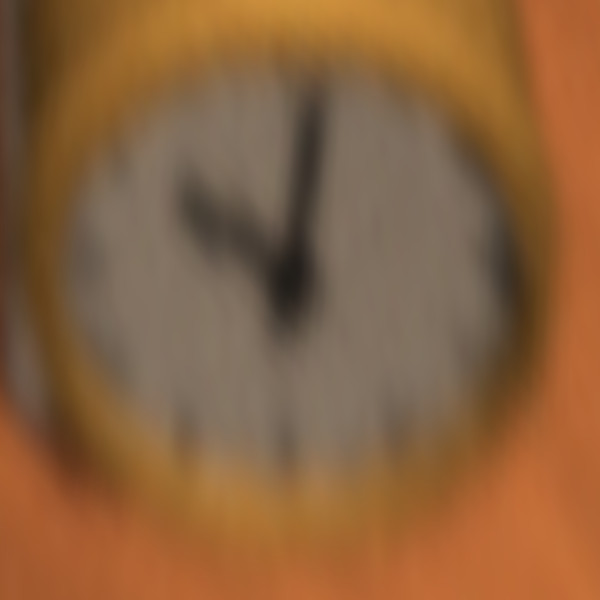

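```bash
cat >> h.py <<'E'
def crown(ctrl):
    o=ctrl.get_obs();T0=tcp(o);c=ctrl.camera("wrist");T=T0@c["hand_eye"];P=cloud(c,T);B=np.c_[n,np.cross(a,n),a]
    e=(P-mid)@B;hsv=cv2.cvtColor(c["color"],cv2.COLOR_RGB2HSV)
    s=(hsv[...,1]>90)&(np.hypot(e[...,0],e[...,1])<.022)&(e[...,2]>-.008)&(e[...,2]<.025)
    E=e[s];t=E[E[:,2]>np.percentile(E[:,2],97)-.003]
    print("t",o["time_s"],"F",o["wrist_force"].round(1),"end n,y,a mm",(t.mean(0)*1000).round(1),"ext",(1000*np.ptp(t,axis=0)).round(1),(500*(t.max(0)+t.min(0))).round(1),"tcp",((T0[:3,3]-mid)@B*1000).round(1))
    return c,T
E
python3 - <<'E'
from h import *
from bench import ctrl
c,T=crown(ctrl);cv2.imwrite("pics/w2.png",c["color"][:,:,::-1])
E
```

```text
t 3.25 F [ 0.  -0.1  0.4] end n,y,a mm [-0.4 -0.4 12. ] ext [25.6 23.4  4.1] [-0.4 -0.5 12.4] tcp [ -0.1   3.9 -18.2]
```

View pics/w2.png

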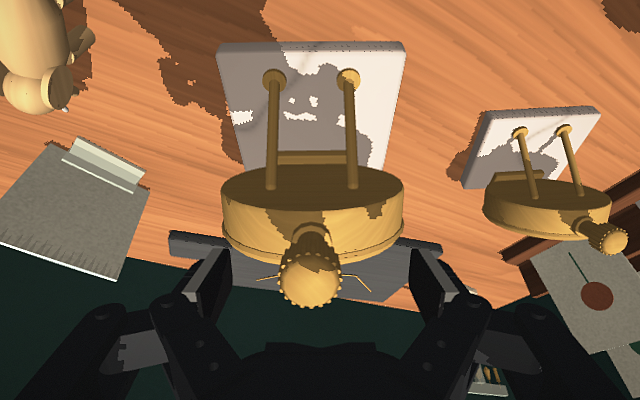

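>>> send_rows([
  [0.2, 0, 0, 0, -2, 0, -1],
  [0.2, 0, 0, 0, -2.2, 0, -1],
  [0, 0, 0, 0, 0, 0, 0],
  [0, 0, 0, 0, 0, 0, 0.5],
  [0, 0, 0, 0, 0, 0, 1],
  [0, 0, 0, 0, 0, 0, 1],
  [0, 0, 0, 0, 0, 0, 1],
  [0, 0, 0, 0, 0, 0, 1],
  [0, 0, 0, 0, 0, 0, 1],
  [0, 0, 0, 0, 0, 0, 1],
])

```text
time_s: 4.3
eef_pos: [0.5547, 0.19, 0.1604]
eef_rot: [0.269, -0.217, 0.936, 0.066]
wrist_force: [-5.7, -1.6, 5.5]
opening: 0.312
grasp_force: 58.4
```

```bash
python3 - <<'E'
from h import *
from bench import ctrl
o=ctrl.get_obs();T0=tcp(o);print(o["time_s"],o["opening"],o["grasp_force"],o["wrist_force"],o["torque"]);plan(T0,target(-.017),1)
E
```

```text
4.3 0.31236032939846614 58.36873233318329 [-5.6792806  -1.58536455  5.45421489] [0.01018751 0.531059   0.16083777]
total rot [ 0.1  0.2 -0.6] dist [0.5 1.  0.6]
[0.1, 0.2, -0.6, 0.5, 1.0, 0.6]
```

>>> send_rows([
  [0, 0, 0, 0, 0, -1, 1],
  [0, 0, 0, 0, 0, -1, 1],
  [0, 0, 0, 0, 0, -1, 1],
  [0, 0, 0, 0, 0, -1, 1],
  [0, 0, 0, 0, 0, -1, 1],
  [0, 0, 0, 0, 0, -1, 1],
  [0, 0, 0, 0, 0, -1, 1],
  [0, 0, 0, 0, 0, -1, 1],
  [0, 0, 0, 0, 0, -1, 1],
  [0, 0, 0, 0, 0, 0, 1],
])

```text
time_s: 5.3
eef_pos: [0.5505, 0.1879, 0.1677]
eef_rot: [0.269, -0.216, 0.936, 0.066]
wrist_force: [-0.7, 4.5, 2.0]
opening: 0.303
grasp_force: 60.6
```

```bash
python3 - <<'E'
from h import *
from bench import ctrl
c,T=crown(ctrl);o=ctrl.get_obs();print(o["wrist_force"]@a,o["wrist_force"]@n,o["torque"])
E
```

```text
t 5.3 F [-0.7  4.5  2. ] end n,y,a mm [-0.4 -0.4 20.6] ext [24.  26.1  5.7] [ 0.3 -0.5 21.8] tcp [ 0.4 -1.1 -7.6]
0.9215010260751635 2.685473162617949 [0.60697351 0.16453864 0.41817489]
```

```bash
cat >> h.py <<'E'
def minute(ctrl,name):
    from scipy.ndimage import map_coordinates
    c=ctrl.camera("top");I=rect(c);cv2.imwrite(name,I[:,:,::-1])
    g=cv2.cvtColor(I,cv2.COLOR_RGB2GRAY).astype(float)
    r=np.arange(110,190,2);th=np.radians(np.arange(-60,100,1))
    m=map_coordinates(g,[280-r[:,None]*np.cos(th),288+r[:,None]*np.sin(th)],order=1).mean(0)
    k=m.argmin();w=np.clip(np.median(m)-m-8,0,None);w[abs(np.arange(len(m))-k)>12]=0
    print("minute hand deg",(w*np.degrees(th)).sum()/w.sum(),"depth",m.min(),np.median(m))
E
python3 - <<'E'
from h import *
from bench import ctrl
minute(ctrl,"pics/r1.png")
class F:
    camera=lambda s,x:np.load("pics/top0.npz")
minute(F(),"pics/x.png")
E
```

```text
minute hand deg 12.884649267602907 depth 64.72608011698466 118.53482618053357
minute hand deg 8.458786305614478 depth 58.61900281614197 112.92845930149932
```

>>> send_rows([
  [0, 0, 2, 0, 0, 0, 1],
  [0, 0, 5, 0, 0, 0, 1],
  [0, 0, 5, 0, 0, 0, 1],
  [0, 0, 5, 0, 0, 0, 1],
  [0, 0, 5, 0, 0, 0, 1],
  [0, 0, 5, 0, 0, 0, 1],
  [0, 0, 5, 0, 0, 0, 1],
  [0, 0, 5, 0, 0, 0, 1],
  [0, 0, 5, 0, 0, 0, 1],
  [0, 0, 4, 0, 0, 0, 1],
])

```text
time_s: 6.4
eef_pos: [0.5506, 0.188, 0.1677]
eef_rot: [0.222, 0.168, 0.946, 0.167]
wrist_force: [-0.5, 5.3, 2.0]
opening: 0.308
grasp_force: 60.6
```

>>> send_rows([
  [0, 0, 0, 0, 0, 0, 1],
  [0, 0, 0, 0, 0, 0, 1],
  [0, 0, 0, 0, 0, 0, 1],
  [0, 0, 0, 0, 0, 0, 1],
  [0, 0, 0, 0, 0, 0, 1],
  [0, 0, 0, 0, 0, 0, 1],
  [0, 0, 0, 0, 0, 0, 1],
  [0, 0, 0, 0, 0, 0, 1],
  [0, 0, 0, 0, 0, 0, 1],
  [0, 0, 0, 0, 0, 0, 1],
])

```text
time_s: 7.4
eef_pos: [0.5506, 0.1879, 0.1677]
eef_rot: [0.222, 0.167, 0.946, 0.166]
wrist_force: [0.6, 5.6, 2.7]
opening: 0.307
grasp_force: 60.6
```

```bash
python3 - <<'E'
from h import *
from bench import ctrl
minute(ctrl,"pics/r2.png");crown(ctrl);T0=tcp(ctrl.get_obs());plan(T0,target(-.017),1)
o=ctrl.get_obs();print(o["torque"],o["q"][5])
E
```

```text
minute hand deg 62.46592059070635 depth 77.62974423543673 116.71139504031768
t 7.45 F [0.4 6.5 1.7] end n,y,a mm [-0.   0.7 20.4] ext [28.3 27.8  5.3] [-0.3  1.3 21.4] tcp [ 0.4 -1.  -7.7]
total rot [  0.2   0.1 -46.6] dist [1.1 0.4 9.3]
[0.2, 0.1, -46.6, 1.1, 0.4, 9.3]
[0.71154594 0.12459807 0.43821372] -1.5342632564854615
```

View pics/r2.png

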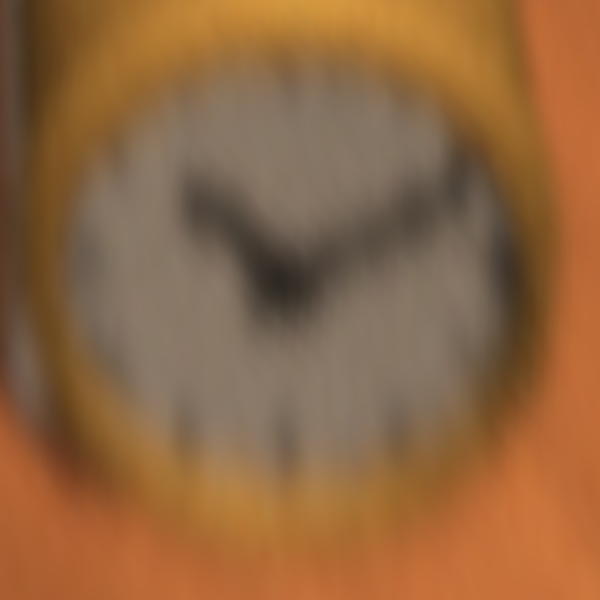

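>>> send_rows([
  [0, 0, 0, 0, 0, 1.2, 1],
  [0, 0, 0, 0, 0, 1.2, 1],
  [0, 0, 0, 0, 0, 1.2, 1],
  [0, 0, 0, 0, 0, 1.2, 1],
  [0, 0, 0, 0, 0, 1.2, 1],
  [0, 0, 0, 0, 0, 1.2, 1],
  [0, 0, 0, 0, 0, 1.2, 1],
  [0, 0, 0, 0, 0, 1.2, 1],
  [0, 0, 0, 0, 0, 0.6, 1],
  [0, 0, 0, 0, 0, 0, 1],
])

```text
time_s: 8.5
eef_pos: [0.5549, 0.1901, 0.1601]
eef_rot: [0.222, 0.166, 0.946, 0.166]
wrist_force: [-21.2, -4.1, 22.4]
opening: 0.307
grasp_force: 63.5
```

```bash
python3 - <<'E'
from h import *
from bench import ctrl
minute(ctrl,"pics/r3.png");crown(ctrl);print(ctrl.get_obs()["wrist_force"]@a)
E
```

```text
minute hand deg 62.45835802060944 depth 76.84761205983035 116.49642993221872
t 8.55 F [-21.5  -4.1  22. ] end n,y,a mm [ 0.1  0.6 11.8] ext [26.3 39.4 14.7] [-0.8  1.2 17.5] tcp [  0.6  -1.  -16.7]
29.778711507382717
```

>>> send_rows([
  [0, 0, 0, 0, 0, 0, 0.3],
  [0, 0, 0, 0, 0, 0, 0],
  [0, 0, 0, 0, 0, 0, -0.5],
  [0, 0, 0, 0, 0, 0, -1],
  [0, 0, 0, 0, 0, 0, -1],
  [0, 0, 0, 0, 0, 0, -1],
  [0, 0, 0, 0, 0, 0, -1],
  [0, 0, 0, 0, 0, 0, -1],
  [0, 0, 0, 0, 0, 0, -1],
  [0, 0, 0, 0, 0, 0, -1],
])

```text
time_s: 9.6
eef_pos: [0.5554, 0.1901, 0.1588]
eef_rot: [0.222, 0.167, 0.946, 0.166]
wrist_force: [0.8, 0.7, -0.3]
opening: 1.005
grasp_force: 0.0
```

>>> send_rows([
  [0, 0, 0, 0, 0, -5, -1],
  [0, 0, 0, 0, 0, -10, -1],
  [0, 0, 0, 0, 0, -10, -1],
  [0, 0, 0, 0, 0, -10, -1],
  [0, 0, 0, 0, 0, -10, -1],
  [0, 0, 0, 0, 0, -10, -1],
  [0, 0, 0, 0, 0, -10, -1],
  [0, 0, 0, 0, 0, -10, -1],
  [0, 0, 0, 0, 0, 0, -1],
  [0, 0, 0, 0, 0, 0, -1],
])

```text
time_s: 10.6
eef_pos: [0.5198, 0.172, 0.2226]
eef_rot: [0.222, 0.167, 0.946, 0.166]
wrist_force: [0.7, -0.2, 0.7]
opening: 1.005
grasp_force: 0.0
```

```bash
python3 - <<'E'
from h import *
from bench import ctrl
minute(ctrl,"pics/r4.png");c,T=crown(ctrl)
E
```

```text
minute hand deg 62.79158433034985 depth 76.67330587130857 115.6945933508409
t 10.65 F [ 0.3  0.4 -0.3] end n,y,a mm [ 0.5  0.4 12. ] ext [23.8 23.3  4.2] [ 0.3  0.1 12.5] tcp [-0.1 -1.4 56.9]
```

Crown is home (end at 12.0 mm, same as at the start), the hand reads about 60–62°, and the robot is clear.

```bash
python3 -c "
from bench import ctrl
print(ctrl.hand_in())"
```

```text
the job is handed in; nothing more can be done
None
```

The round clock is set to ten past ten: the minute hand reads about 62° in the overhead view (target 60°), the crown is back home, nothing else on the counter was touched, and the job is handed in (no verdict was returned).

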